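Park and lock a linear axis, then trip its limit switch by hand

ROBOT

A 7-joint arm with a two-finger parallel gripper is mounted at the origin on a cart in front of the work surface, level with it; the furniture and walls round the work are solid. World frame = base frame: x ahead of the robot, y to its left, z up, the work surface at z = 0. Lengths are in m, angles in rad, forces in N, time in s.
With the tool pointing down it reaches from about 0.425 to 0.925 m from the base axis. Payload 6.8 kg.
Tool frame: the origin (TCP) lies at the very end of the fingers, on their centre line; the grasp point (between the pads) lies bot.grip_point_offset behind it (bot.grip_point_offset is the distance from the TCP to the grasp point, in m); z points along the fingers, y is the line along which they close (so a half turn about z gives the same grasp; the last joint's range is limited). The gripper opens to 85 mm and grips with 20 to 120 N. Pads are 22 mm wide; open, the fingers measure 114 mm over their backs; the gripper's body (76 mm by 85 mm) begins 54 mm behind the grasp point. The pads swing forward as they close: fully open they stand 13 mm farther back than shut.
Start: joints at [1.01, 0.477, 0.022, 1.555, -0.011, 1.109, -0.083], TCP at [0.295, -0.607, 0.231] pointing down, gripper open.
Joint ranges: [-2.96, 2.96], [-0.34, 2.1], [-1.41, 1.46], [0.24, 2.44], [-1.37, 4.51], [0.17, 1.92], [-2.96, 2.96]. Speed limits (rad/s): [2.39, 2.39, 3.14, 3.14, 3.14, 3.14, 3.14].

INTERFACE

Orientations are given as a unit quaternion [w, x, y, z].
In Python, from station import bot, imaging gives the robot as it stands. The module is installed in compiled form; this text tells all that it offers.
- The arm moves only by the tool carry_out, never from a script. Its argument "targets" is one flat list of numbers, 5 for each row, row after row: the closure in counts, from 0 (fully open) to 255 (shut), then the shift along the world's x, y, z in mm, then the turn about the world's z in degrees. A call has 1 to 20 rows; each row shifts and turns the commanded pose from where the row before left it; what a row does not reach is not made up. A row lasts 1/10 s, in which the tool goes at most 50 mm and 8.59 degrees, less where a joint would pass 70% of its speed; a pose out of reach is approached as far as the arm can. A call is refused whole if a number of a shift passes 50 or a number of a turn 8.59, either way. A call with a gripper value outside its range is refused whole. The fingers move at their own pace and stop on an object; "newtons" is the grip in N (left out, the last holds). Time passes only in rows, so rows that do not move let the fingers close. It gives the time, the measured TCP pose, the force, the opening and the grip force at its end, in the units of the state.
- bot.get_obs(): the state, without advancing time (a new reading comes with each control period).
- imaging.read_camera(name): name is "side" or "top" or "wrist"; returns a dict with "frame" (400x640x3 uint8, red, green, blue), "fov_y" (degrees; the focal length in pixels is half the picture's height over the tangent of half this angle, whatever the lens; pixels are square), "cx", "cy" (the principal point, pixels), "pose" (4x4, takes a point from camera to world coordinates); the wrist camera has in their place "tool_from_camera" (4x4, takes a point from camera to tool coordinates, whose origin is the TCP and whose axes are the flange's). Camera axes: x right, y up, looking along -z (the intrinsics and any distortion apply to the point x, -y, -z); pixel columns grow to the right and rows downward; lengths in m; the calibration is good to about 2 mm. A picture is of the moment at which its call begins: read the wrist's pose just before it. There is no depth.
- bot.hand_in(): hands the job in; it is judged then, once.
The state is a dict: "t": time; "q": joint angles; "joint_vel": joint speeds; "joint_torque": joint torques, N m; "eef_pos": TCP position; "tool_rot": TCP orientation; "contact_force": force on the tool from outside, world axes, zero at the start; "torque": the same for the moment, N m; "gripper_width": opening from 0.0 (shut) to 1.0 (fully open); "grasp_force": force on a finger pad.
Only numpy, scipy, OpenCV 4.12 (cv2) and the standard library are available. Lean on these libraries where they do the work, as an engineer would, in place of code of your own. Each camera call takes 0.05 s, during which the arm holds its last target. There are 200 camera calls.

TASK

I want to meter the contacts of the limit switch on this linear axis. Slide the carriage back to its park stop, and push the hairpin spring of the parking catch across until it snaps over the carriage's lock pin and is fully home, so that nothing can creep. Then swing the switch's roller arm over, away from the carriage, until it trips and stays tripped by itself, without driving it on against its end stop; leave the tools and parts lying round the plate where they are.

Things in the scene. Friction and masses are not known exactly. Their poses are not given: they have to be found in the camera images.
- axis: linear axis on an dark steel base plate 150 x 320 x 12 mm, turned by up to 0.3 rad. Origin on the bench under the rail's centre line; own y along the rail, x across it, away from the robot; plate x -105 to +45, y -165 to +155 mm. Park stop and catch at the +y end (robot's left), limit switch near the -y end on the robot's side
- carriage_knob (a point): centre of the carriage's round black knob, 26 mm in diameter, z 62 to 88 mm, on its 70 x 70 mm top plate (top at z 48 mm). Finger room on both sides across the rail (axis x); along it, the lock pin (top z 68) stands 53 mm off on the +y side, the trip dog (18 mm wide, top z 86) 42 mm on the -y side and 51 mm towards the robot
- carriage (a joint): carriage position along the rail in m: 0 hard against the park stop, growing towards the switch (axis -y); slides with about 3 N of friction and stays where it is left. Its trip dog pushes the roller if run too far; parked, dog and roller are 85 to 105 mm apart
- lock_pin (a point): 8 mm upright lock pin on the carriage's end; this point is at the height of the hairpin's legs (z 52 mm). Parked, it stands in front of the hairpin's 16 mm wide mouth at axis x 0, y 118 mm
- hairpin (a joint): travel of the hairpin spring in m along axis +x: 0 open; at about 0.016 its narrow throat is at the pin's centre, then it snaps on; home 0.022 to 0.027 (end of travel). Takes about 10 N to push over the parked pin, then stays
- hairpin_bend (a point): outermost point of the bend of the catch's hairpin spring (4 mm wire lying level at z 52 mm, legs along axis +x in a guide block with front face at axis x -36, top z 62 mm). The bend, 18 mm wide, faces the robot, is pushed along axis +x by closed fingers reaching down beside it; below it only the plate, top z 12 mm. Home it stands 10 mm in front of the block
- roller (a point): centre of the roller, 18 mm in diameter, 10 mm wide along axis x, at the end of the switch's arm (38 mm from shaft), which swings upright along the rail. At rest the arm leans 0.45 rad towards the carriage, roller at z 70 mm; highest 74 mm. The switch housing (top z 52 mm) lies beside the arm on the robot's side
- roller_arm (a joint): angle of the roller arm in rad: about 0 at rest, growing as it swings away from the carriage (axis -y). Snap action: upright at 0.45, beyond that it springs over by itself and stays tripped at about 0.9; end stop at 1.25. Takes about 8 N at the roller; 0.45 rad is 17 mm of roller travel, 0.9 rad 33 mm, 1.2 rad 42 mm
- calliper: bystander: digital calliper, 70 x 205 x 14 mm, lying on the bench behind the plate
- pliers_2: bystander: flat-nose pliers with black handles, 119 x 33 x 10 mm, lying in front of the plate, left half
- marker_2: bystander: marker pen, 136 mm long, 15 mm high, lying in front of the plate, right half
- fuse_box: bystander: small carton of fuses, 36 x 62 x 24 mm, right of the plate

How it is judged:
By the outcome, as a careful person would: the job done as asked, in the order asked, and still so for the second after the job is handed in, with the robot touching nothing.
It also fails if it takes over 48 s, if anything falls off the work surface, if the arm or the gripper's body presses on something with over 40 N, if the wrist force passes 120 N, or if a joint passes its speed limit or range.

## Working session

There is one attempt and no reset: what is moved stays moved. The work goes in short steps, Python scripts to look and compute and a tool call to move; the robot and the scene stay as the last step left them, time stands still between calls to the robot, and variables do not carry over. Pictures are saved under pics/ and viewed, at most 10 in all, crops included, and the job is handed in when it is done.

Besides the shell and the picture viewer there is one more tool, called after "Call:" as name(argument=value, ...), one argument or row to a line, values as JSON. carry_out: Moves the arm, as the interface text tells. Its arguments: {"type":"object","properties":{"targets":{"type":"array","items":{"type":"number"}},"newtons":{"type":"number"}},"required":["targets"]}

```bash
mkdir -p pics
cat > h.py <<'E'
import numpy as np, cv2, pickle
from station import bot, imaging
def shot(n):
    c=imaging.read_camera(n); pickle.dump(c,open(f'pics/{n}.pkl','wb')); return c
E
python3 - <<'E'
from h import *
for n in('top','side'):
    c=shot(n); cv2.imwrite(f'pics/{n}0.png',cv2.resize(c['frame'][...,::-1],(800,500),interpolation=cv2.INTER_CUBIC))
    print(n,{k:(np.round(v,4).tolist() if k=='pose' else v) for k,v in c.items() if k!='frame'})
o=bot.get_obs();print(o, bot.grip_point_offset)
E
```

```text
top {'fov_y': 43.067819190089864, 'cx': 320.3063755896928, 'cy': 204.22572485559215, 'pose': [[0.0134, 0.9946, -0.1028, 0.4208], [-0.9999, 0.0128, -0.0058, 0.0497], [-0.0044, 0.1028, 0.9947, 1.1512], [0.0, 0.0, 0.0, 1.0]]}
side {'fov_y': 57.87721157066028, 'cx': 325.60260214733546, 'cy': 197.3016810886466, 'pose': [[0.9998, -0.0018, -0.0187, 0.5383], [-0.0154, 0.4927, -0.8701, -0.6691], [0.0108, 0.8702, 0.4926, 0.5048], [0.0, 0.0, 0.0, 1.0]]}
{'t': 0.1, 'q': array([ 1.00992185,  0.47770521,  0.02231787,  1.55633123, -0.01149691,
        1.10927107, -0.08312999]), 'joint_vel': array([-0.000367  , -0.00121504, -0.00153773, -0.00149997, -0.0013887 ,
       -0.00033212, -0.00059493]), 'joint_torque': array([ 3.31398296e-03, -5.97764146e+01,  1.61312733e+00, -2.81953686e+01,
        1.28225141e-02,  5.02938768e-03, -4.90618515e-05]), 'eef_pos': array([ 0.29506667, -0.60652004,  0.23043965]), 'tool_rot': array([-7.59714359e-04,  9.74481829e-01,  2.24464999e-01, -2.29280056e-04]), 'contact_force': array([ 0.32300153, -0.17314137, -0.24132497]), 'torque': array([0.01907745, 0.00884745, 0.00928359]), 'grasp_force': 0.0, 'gripper_width': 0.9956599016632447} 0.0187
```

View pics/top0.png

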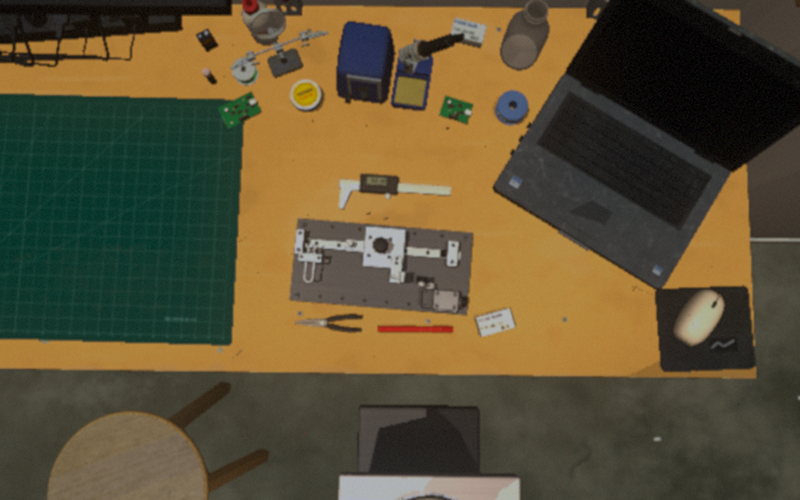

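View pics/side0.png

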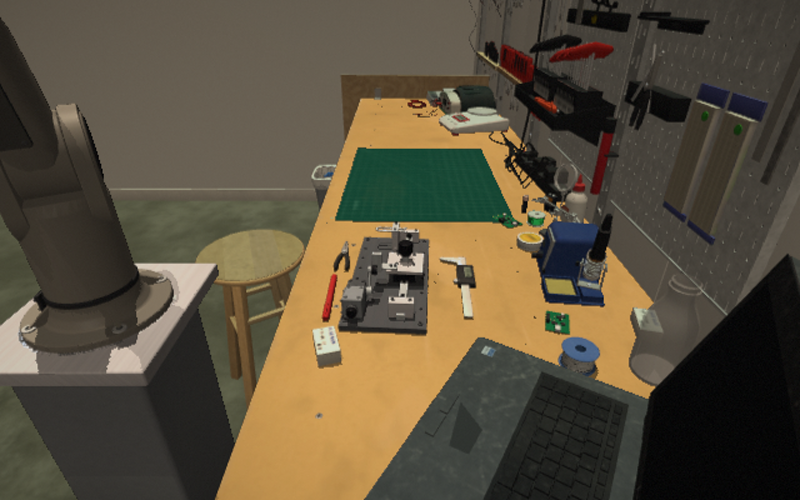

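The top view shows the plate with corners near (300,219), (473,233), (468,316), (290,300). The carriage knob is at (381,245), the hairpin at (309,270) and the switch at (442,298), all in px of the 800-wide view. Next I'll zoom in on both views.

Run:
```python
from h import *
c=pickle.load(open('pics/top.pkl','rb'));f=c['frame'][165:265,225:385,::-1]
cv2.imwrite('pics/topz.png',cv2.resize(np.clip(f*1.5,0,255).astype('uint8'),(800,500),interpolation=cv2.INTER_CUBIC))
c=pickle.load(open('pics/side.pkl','rb'));f=c['frame'][172:272,260:390,::-1]
cv2.imwrite('pics/sidez.png',cv2.resize(np.clip(f*1.5,0,255).astype('uint8'),(780,600),interpolation=cv2.INTER_CUBIC))
```

```text
(no output)
```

View pics/topz.png

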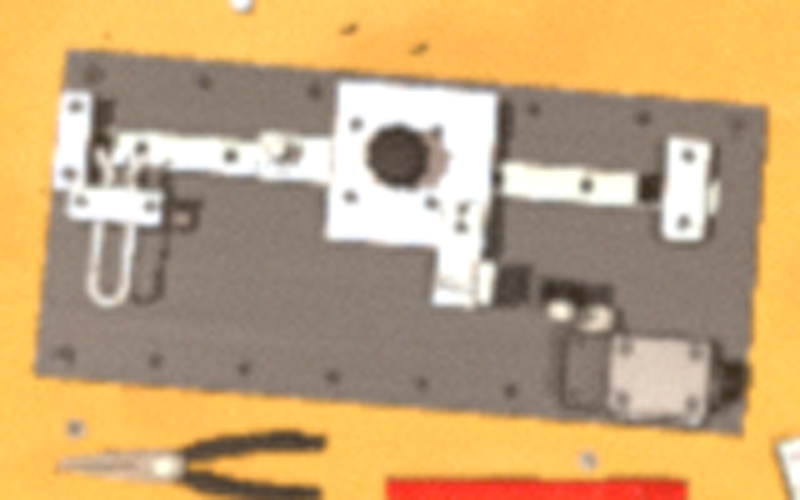

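View pics/sidez.png

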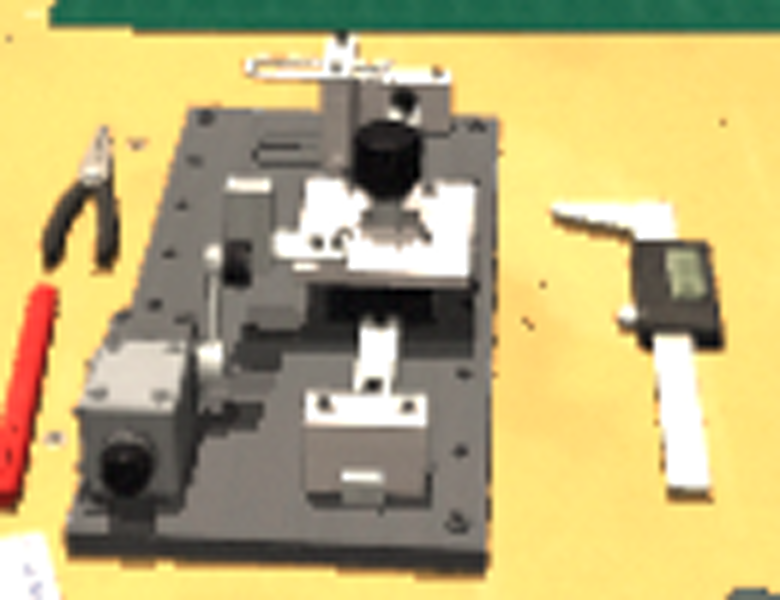

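The zoomed top view shows the plate corners at (67,52), (767,107), (742,433) and (37,375), the knob top at (398,155), the hairpin bend at (107,305), and the dark roller at (550,292) beside the arm's hub at (560,310). The side zoom shows the knob at (388,140) and the dark roller at (237,262).

```bash
cat >> h.py <<'E'
from scipy.optimize import least_squares
def proj(c,P):
    f=200/np.tan(np.radians(c['fov_y'])/2);T=c['pose'];p=(np.atleast_2d(P)-T[:3,3])@T[:3,:3]
    return np.c_[c['cx']+f*p[:,0]/-p[:,2],c['cy']-f*p[:,1]/-p[:,2]]
def axw(a,P):
    P=np.atleast_2d(P)/1000;c,s=np.cos(a[2]),np.sin(a[2])
    return np.c_[a[0]+c*P[:,0]-s*P[:,1],a[1]+s*P[:,0]+c*P[:,1],P[:,2]]
def ray(c,uv,z):
    return least_squares(lambda q:proj(c,[q[0],q[1],z])[0]-uv,[.6,0]).x
E
cat > m.py <<'E'
from h import *
t=pickle.load(open('pics/top.pkl','rb'));s=pickle.load(open('pics/side.pkl','rb'))
T=lambda p:(np.array(p)+.5)/5-.5+[225,165]
S=lambda p:(np.array(p)+.5)/6-.5+[260,172]
K=np.array([[45,155,12],[45,-165,12],[-105,-165,12],[-105,155,12]])
tu=T([(67,52),(767,107),(742,433),(37,375)]);su=S([(497,120),(488,552),(68,545),(190,108)])
for w in((1,0),(0,1),(1,1)):
    r=least_squares(lambda a:np.r_[w[0]*(proj(t,axw(a,K))-tu).ravel(),w[1]*(proj(s,axw(a,K))-su).ravel()],[.6,0,-.05]);a=r.x
    print(w,a.round(4),r.fun.round(1))
np.save('axis.npy',a)
inv=lambda P:((np.array(P[:2])-a[:2])@np.array([[np.cos(a[2]),-np.sin(a[2])],[np.sin(a[2]),np.cos(a[2])]])*1000).round(1)
for n,c,p,z in(('knob',t,T((398,155)),.088),('knobS',s,S((388,133)),.088),('bend',t,T((107,305)),.052),('bendS',s,S((250,68)),.052),('roll',t,T((552,293)),.074),('rollS',s,S((237,262)),.07),('hub',t,T((560,310)),.07),('shaft',t,T((597,318)),.035)):
    P=ray(c,p,z);print(n,P.round(4),inv(P))
for n,p in(('lockparked',(0,118,52)),('bend0',(-75,118,52)),('blockfront',(-36,118,62))):print(n,axw(a,p).round(4), (proj(t,axw(a,p))-[225,165])*5)
E
python3 m.py
```

```text
(1, 0) [ 0.5491  0.0932 -0.0676] [-0.2 -0.7  0.2 -0.5  0.6  0.5 -0.7  0.6 -0.  -0.  -0.  -0.  -0.  -0.
 -0.  -0. ]
(0, 1) [ 0.5519  0.085  -0.0642] [ 0.  -0.   0.  -0.   0.  -0.   0.  -0.   0.4 -0.4  0.8  0.8 -0.6 -0.9
 -0.7 -0.1]
(1, 1) [ 0.5504  0.0914 -0.0651] [ 0.6 -1.1  1.  -1.2  1.6 -0.2  0.3  0.2 -0.2 -1.4 -0.2 -1.1 -1.1 -2.8
 -1.  -1.1]
knob [0.5485 0.0902] [-1.8 -1.3]
knobS [0.5511 0.0843] [ 1.2 -7. ]
bend [0.4856 0.2169] [-72.8 121. ]
bendS [0.4902 0.2101] [-67.8 114.6]
roll [0.4919 0.0242] [-54.  -70.9]
rollS [0.4941 0.0171] [-51.3 -77.8]
hub [0.4849 0.0206] [-60.7 -74.9]
shaft [0.4837 0.0033] [-60.8 -92.2]
lockparked [[0.558  0.2091 0.052 ]] [[127.46474614 137.77661909]]
bend0 [[0.4832 0.214  0.052 ]] [[111.49539169 308.60751495]]
blockfront [[0.5221 0.2114 0.062 ]] [[116.4840573  217.31115288]]
```

Call:
carry_out(
  targets=[0, 11, 46.5, 5, 4, 0, 11, 46.5, 5, 4, 0, 11, 46.5, 5, 4, 0, 11, 46.5, 5, 4, 0, 11, 46.5, 5, 4, 0, 11, 46.5, 5, 4, 0, 11, 46.5, 5, 4, 0, 11, 46.5, 5, 4, 0, 11, 46.5, 5, 4, 0, 11, 46.5, 5, 4, 0, 11, 46.5, 5, 4, 0, 11, 46.5, 5, 4, 0, 11, 46.5, 5, 4, 0, 11, 46.5, 5, 4, 0, 11, 46.5, 5, 4, 0, 0, 0, 0, 0],
)

```text
t: 1.7
eef_pos: [0.4607, 0.0976, 0.3072]
tool_rot: [-0.001, 0.728, 0.686, 0.002]
contact_force: [-1.0, -0.6, 0.2]
gripper_width: 0.998
grasp_force: 0.0
```

Run:
```python
from h import *
o=bot.get_obs();c=shot('wrist')
from scipy.spatial.transform import Rotation as R
M=np.eye(4);q=o['tool_rot'];M[:3,:3]=R.from_quat([q[1],q[2],q[3],q[0]]).as_matrix();M[:3,3]=o['eef_pos']
c['pose']=M@c['tool_from_camera'];pickle.dump(c,open('pics/w1.pkl','wb'))
print(o['eef_pos'],o['q'].round(3),M[:3,1].round(3),c['pose'].round(3).tolist(),c['fov_y'])
cv2.imwrite('pics/w1.png',cv2.resize(np.clip(c['frame'][...,::-1]*1.3,0,255).astype('uint8'),(800,500),interpolation=cv2.INTER_CUBIC))
```

```text
[0.46072313 0.09763889 0.30724646] [ 0.259  0.112 -0.638  1.894  0.069  1.156 -0.463] [ 0.998 -0.059  0.002] [[0.998, 0.056, 0.015, 0.465], [-0.058, 0.958, 0.28, 0.17], [0.001, -0.281, 0.96, 0.451], [0.0, 0.0, 0.0, 1.0]] 62.397527670102924
```

View pics/w1.png

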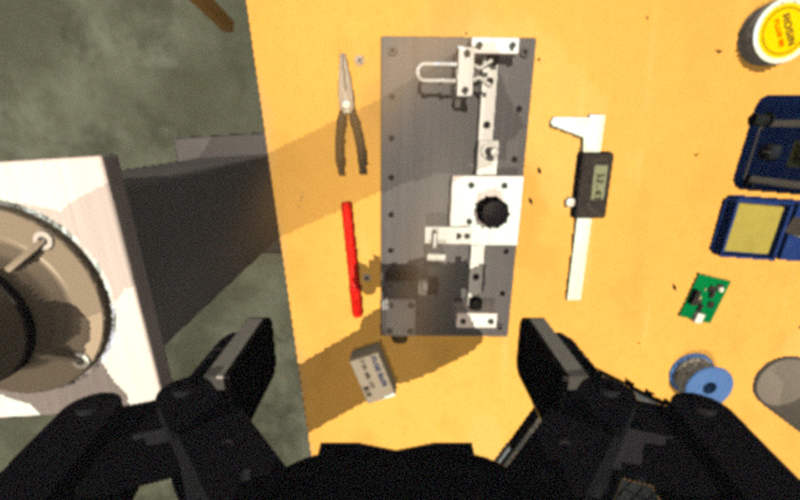

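The wrist view shows the plate corners at (382,37), (535,38), (507,335) and (381,335), the knob at (492,212), the bend tip at (418,72), and the carriage centre on the rail. The roller area is in shadow near (437,257).

```bash
cat > m2.py <<'E'
from h import *
exec(open('m.py').read().split("for w in")[0].split("import *")[1])
W=pickle.load(open('pics/w1.pkl','rb'));w=lambda p:(np.array(p)+.5)/1.25-.5
wu=w([(535,38),(507,335),(381,335),(382,37)])
def pd(c,P,k):
    f=200/np.tan(np.radians(c['fov_y'])/2);o=np.array([c['cx'],c['cy']]);d=(proj(c,P)-o)/f
    return o+f*d*(1+k*(d**2).sum(1,keepdims=True))
for k in(0,-.05,-.1,-.2,.1):
    r=least_squares(lambda a:(pd(W,axw(a,K),k)-wu).ravel(),[.6,0,-.05]);print(k,r.x.round(4),r.fun.round(1))
    a=r.x
    for n,p,z in(('knob',(492,212),.088),('bend',(418,72),.052)):
        q=least_squares(lambda q:pd(W,[q[0],q[1],z],k)[0]-w(p),[.6,0]).x
        C,Sn=np.cos(a[2]),np.sin(a[2]);d=(q-a[:2])*1000;print(n,q.round(4),(C*d[0]+Sn*d[1]).round(1),(-Sn*d[0]+C*d[1]).round(1))
E
python3 m2.py
python3 - <<'E'
import sys;sys.path.insert(0,'.')
from h import *
c=pickle.load(open('pics/w1.pkl','rb'));f=c['frame'][185:275,300:390,::-1]
g=(255*(f/255.)**.5).astype('uint8')
cv2.imwrite('pics/w1z.png',cv2.resize(g,(540,540),interpolation=cv2.INTER_CUBIC))
E
```

```text
0 [ 0.5495  0.0933 -0.068 ] [ 0.9 -0.1  0.5  1.1 -0.2  0.3 -1.2 -0.7]
knob [0.5465 0.0927] -3.0 -0.9
bend [0.4876 0.2164] -70.1 118.6
-0.05 [ 0.5504  0.0953 -0.0691] [-0.3  1.4  0.5 -0.4  0.2 -1.1 -0.2 -0.3]
knob [0.5468 0.0928] -3.4 -2.7
bend [0.4879 0.2178] -70.9 117.9
-0.1 [ 0.5513  0.0972 -0.0704] [-1.7  3.   0.4 -2.   0.6 -2.6  0.7  0.2]
knob [0.5471 0.0929] -3.9 -4.6
bend [0.4881 0.2193] -71.6 117.3
-0.2 [ 0.553   0.1012 -0.0733] [-4.7  6.9  0.2 -5.2  1.2 -5.5  2.5  1.6]
knob [0.5476 0.0931] -4.7 -8.5
bend [0.4887 0.2224] -73.0 116.2
0.1 [ 0.5478  0.0897 -0.0662] [ 3.1 -2.8  0.6  4.2 -1.1  3.  -3.  -1.3]
knob [0.546  0.0925] -2.0 2.7
bend [0.4872 0.2139] -68.7 119.9
```

View pics/w1z.png

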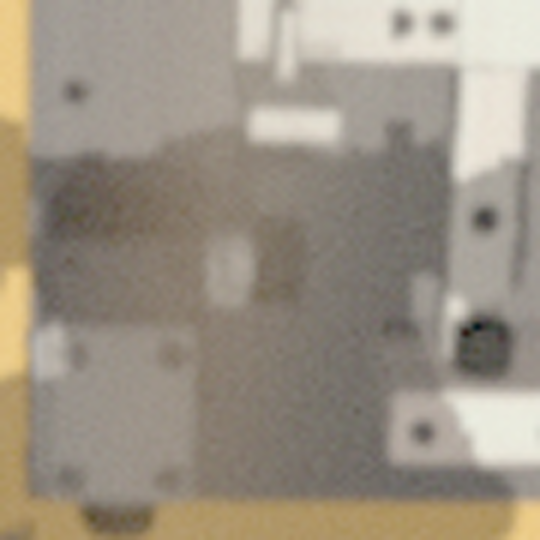

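Call:
carry_out(
  targets=[0, 22, -1, -44, -0.5, 0, 22, -1, -44, 0, 0, 22, -1, -44, 0, 0, 22, -1, -44, 0, 0, 0, 0, 0, 0, 0, 0, 0, 0, 0],
)

```text
t: 2.35
eef_pos: [0.5473, 0.0852, 0.129]
tool_rot: [-0.001, 0.735, 0.678, -0.002]
contact_force: [-0.4, -0.0, 0.5]
gripper_width: 0.999
grasp_force: 0.0
```

```bash
cat >> m2.py <<'E'
a=np.array([.5493,.0933,-.068]);np.save('axis.npy',a);print()
for n,c,p,z in(('roll',t,T((552,293)),.074),('rollW',W,(346,228.5),.072),('hubW',W,(338.7,229.5),.072)):
    q=ray(c,p,z);C,Sn=np.cos(a[2]),np.sin(a[2]);d=(q-a[:2])*1000;print(n,q.round(4),(C*d[0]+Sn*d[1]).round(1),(-Sn*d[0]+C*d[1]).round(1))
E
python3 m2.py|tail -3
python3 - <<'E'
from h import *
o=bot.get_obs();print(o['eef_pos'],o['contact_force'],o['joint_vel'].round(3))
E
```

```text
roll [0.4919 0.0242] -52.6 -72.9
rollW [0.4924 0.0189] -51.7 -78.1
hubW [0.4834 0.0181] -60.6 -79.5
[0.54730688 0.08524896 0.12904125] [-0.38425081 -0.0423921   0.47430592] [ 0.003 -0.071 -0.03  -0.019 -0.007  0.002  0.   ]
```

Call:
carry_out(
  targets=[0, 0, 7, 0, 0.6, 0, 0, 0, -35, 0, 0, 0, 0, -34, 0, 0, 0, 0, 0, 0, 255, 0, 0, 0, 0, 255, 0, 0, 0, 0, 255, 0, 0, 0, 0, 255, 0, 0, 0, 0, 255, 0, 0, 0, 0, 255, 0, 0, 0, 0],
  newtons=30,
)

```text
t: 3.35
eef_pos: [0.5498, 0.0936, 0.0629]
tool_rot: [0.001, 0.731, 0.682, 0.001]
contact_force: [0.5, -0.8, 8.3]
gripper_width: 0.294
grasp_force: 31.3
```

Call:
carry_out(
  targets=[255, 0.7, 10, 0.5, 0, 255, 0.7, 10, 0.5, 0, 255, 0.7, 10, 0, 0, 255, 0.7, 10, 0, 0, 255, 0.7, 10, 0, 0, 255, 0.4, 5, 0, 0, 255, 0, 0, 0, 0],
)

```text
t: 4.05
eef_pos: [0.5538, 0.1507, 0.0629]
tool_rot: [0.0, 0.731, 0.683, 0.002]
contact_force: [4.0, 0.5, 0.1]
gripper_width: 0.296
grasp_force: 30.6
```

Call:
carry_out(
  targets=[255, 0.2, 3, 0, 0, 255, 0.2, 3, 0, 0, 255, 0.2, 2, 0, 0, 255, 0, 0, 0, 0],
)

```text
t: 4.45
eef_pos: [0.5543, 0.1572, 0.0629]
tool_rot: [0.001, 0.731, 0.682, 0.001]
contact_force: [3.9, -0.7, 1.6]
gripper_width: 0.292
grasp_force: 30.8
```

Call:
carry_out(
  targets=[255, 0.1, 2, 0, 0, 255, 0.1, 2, 0, 0, 255, 0, 0, 0, 0],
)

```text
t: 4.75
eef_pos: [0.5546, 0.161, 0.0629]
tool_rot: [0.001, 0.731, 0.682, 0.001]
contact_force: [4.1, -2.0, 0.2]
gripper_width: 0.291
grasp_force: 30.8
```

Call:
carry_out(
  targets=[255, 0, 2, 0, 0, 255, 0, 2, 0, 0, 255, 0, 0, 0, 0],
)

```text
t: 5.05
eef_pos: [0.5546, 0.1617, 0.0629]
tool_rot: [0.002, 0.732, 0.681, -0.001]
contact_force: [3.6, -8.8, 6.2]
gripper_width: 0.293
grasp_force: 31.2
```

Call:
carry_out(
  targets=[255, 0, 2, 0, 0, 255, 0, 1, 0, 0, 255, 0, 0, 0, 0],
)

```text
t: 5.35
eef_pos: [0.5546, 0.1617, 0.0628]
tool_rot: [0.003, 0.732, 0.681, -0.002]
contact_force: [3.0, -14.9, 9.8]
gripper_width: 0.291
grasp_force: 31.6
```

Call:
carry_out(
  targets=[255, 0, -3, 0, 0, 0, 0, 0, 0, 0, 0, 0, 0, 0, 0, 0, 0, 0, 0, 0, 0, 0, 0, 0, 0, 0, 0, 0, 30, 0, 0, 0, 0, 40, 0, 255, -40, 0, 40, 0, 255, -40, 0, 0, 0, 255, 0, 0, 0, 0, 255, 0, 0, 0, 0],
)

```text
t: 6.45
eef_pos: [0.4771, 0.1646, 0.1679]
tool_rot: [0.0, 0.731, 0.683, 0.0]
contact_force: [0.1, -0.0, -0.3]
gripper_width: 0.335
grasp_force: 0.0
```

```bash
cat > w.py <<'E'
from h import *
import sys
from scipy.spatial.transform import Rotation as R
n=sys.argv[1]
o=bot.get_obs();c=imaging.read_camera('wrist')
M=np.eye(4);q=o['tool_rot'];M[:3,:3]=R.from_quat([q[1],q[2],q[3],q[0]]).as_matrix();M[:3,3]=o['eef_pos']
c['pose']=M@c['tool_from_camera'];pickle.dump(c,open(f'pics/{n}.pkl','wb'))
print(o['eef_pos'],o['gripper_width'])
cv2.imwrite(f'pics/{n}.png',cv2.resize((255*(c['frame'][...,::-1]/255.)**.7).astype('uint8'),(800,500),interpolation=cv2.INTER_CUBIC))
E
python3 w.py w2
```

```text
[0.4770566  0.16462215 0.16787676] 0.3350487646988901
```

View pics/w2.png

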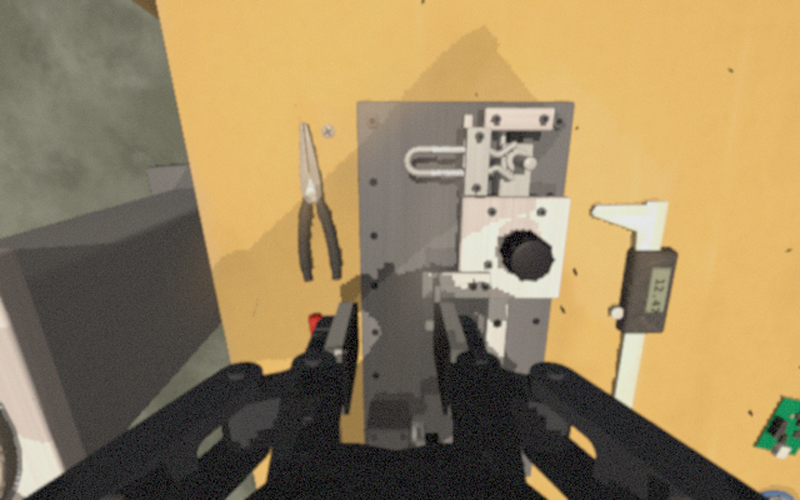

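The carriage is at the stop with the lock pin at the mouth of the hairpin. The bend tip is at (406,161), the knob top at (527,255), and the pin top at (530,163).

Run:
```python
from h import *
W=pickle.load(open('pics/w2.pkl','rb'));w=lambda p:(np.array(p)+.5)/1.25-.5
a=np.load('axis.npy')
for n,p,z in(('bend',(406,161),.052),('knob',(527,255),.088),('pin',(530,163),.068),('cTL',(358,102),.012),('cTR',(574,102),.012)):
    q=ray(W,w(p),z);C,S=np.cos(a[2]),np.sin(a[2]);d=(q-a[:2])*1000;print(n,q.round(4),(C*d[0]+S*d[1]).round(1),(-S*d[0]+C*d[1]).round(1))
```

```text
bend [0.4866 0.2163] -70.9 118.5
knob [0.5512 0.1625] -2.8 69.2
pin [0.5578 0.2117] 0.5 118.7
cTL [0.457  0.2548] -103.1 154.8
cTR [0.6043 0.2449] 44.6 155.0
```

Call:
carry_out(
  targets=[255, -7, 18, 0, 0, 255, -7, 18, 0, 0, 255, -7.5, 18, 0, 0, 255, 0, 0, 0, 0, 255, 0, 0, 0, 0, 255, 0, 0, -40, 0, 255, 0, 0, -40, 0, 255, 0, 0, -30, 0, 255, 0, 0, -20, 0, 255, 0, 0, 0, 0],
)

```text
t: 7.5
eef_pos: [0.4551, 0.2162, 0.0349]
tool_rot: [-0.001, 0.732, 0.682, -0.003]
contact_force: [-0.5, -0.0, 0.2]
gripper_width: -0.001
grasp_force: 0.0
```

Call:
carry_out(
  targets=[255, 5, 0, 0, 0, 255, 5, 0, 0, 0, 255, 4, 0, 0, 0, 255, 3, -0.2, 0, 0, 255, 3, -0.2, 0, 0, 255, 3, -0.2, 0, 0, 255, 3, -0.2, 0, 0, 255, 0, 0, 0, 0],
)

```text
t: 8.3
eef_pos: [0.4825, 0.2177, 0.0377]
tool_rot: [0.0, 0.731, 0.682, 0.0]
contact_force: [-0.6, -0.3, -0.2]
gripper_width: -0.005
grasp_force: 0.0
```

Call:
carry_out(
  targets=[255, 3, -0.2, 0, 0, 255, 3, -0.2, 0, 0, 255, 0, 0, 0, 0],
)

```text
t: 8.6
eef_pos: [0.4864, 0.2174, 0.0374]
tool_rot: [-0.001, 0.731, 0.683, -0.001]
contact_force: [-4.8, 0.6, 3.3]
gripper_width: -0.001
grasp_force: 2.3
```

Call:
carry_out(
  targets=[255, 3, -0.2, 0, 0, 255, 3, -0.2, 0, 0, 255, 3, -0.2, 0, 0, 255, 0, 0, 0, 0],
)

```text
t: 9.0
eef_pos: [0.4981, 0.2166, 0.0377]
tool_rot: [0.0, 0.731, 0.682, 0.0]
contact_force: [0.0, -0.0, 0.0]
gripper_width: 0.001
grasp_force: 0.1
```

Call:
carry_out(
  targets=[255, 2, -0.1, 0, 0, 255, 2, -0.1, 0, 0, 255, 0, 0, 0, 0],
)

```text
t: 9.3
eef_pos: [0.4993, 0.2164, 0.0374]
tool_rot: [-0.001, 0.731, 0.682, -0.002]
contact_force: [-6.8, -0.4, 4.7]
gripper_width: -0.002
grasp_force: 3.4
```

Call:
carry_out(
  targets=[255, 2, -0.1, 0, 0, 255, 2, -0.1, 0, 0, 255, 0, 0, 0, 0],
)

```text
t: 9.6
eef_pos: [0.4996, 0.2165, 0.0371]
tool_rot: [-0.002, 0.73, 0.683, -0.004]
contact_force: [-16.0, -0.7, 12.2]
gripper_width: -0.002
grasp_force: 8.4
```

Call:
carry_out(
  targets=[255, -10, 0, 0, 0, 255, -20, 0, 0, 0, 255, 0, -10, 45, 0, 255, 0, -20, 45, 0, 255, 0, -20, 20, 0, 255, 0, 0, 0, 0, 255, 0, 0, 0, 0],
)

```text
t: 10.3
eef_pos: [0.4757, 0.166, 0.1478]
tool_rot: [0.0, 0.732, 0.682, 0.001]
contact_force: [0.2, 0.4, -0.0]
gripper_width: 0.005
grasp_force: 0.0
```

```bash
python3 w.py w3
```

```text
[0.47570782 0.16596857 0.14778204] 0.005262297558199537
```

View pics/w3.png

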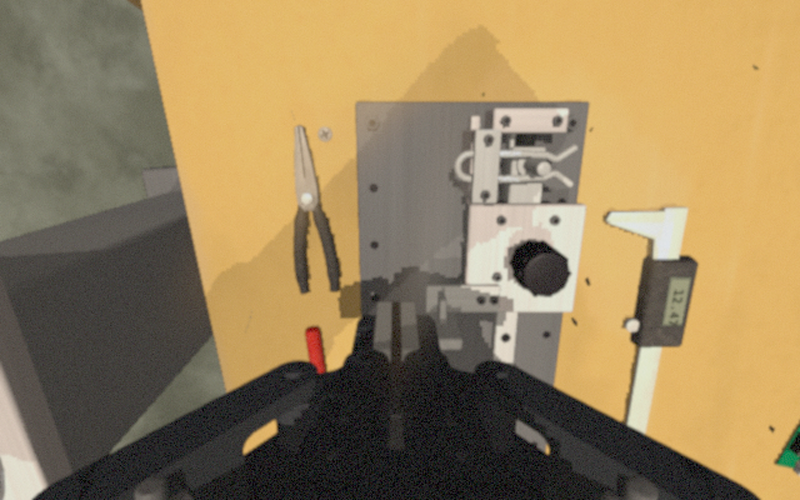

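The hairpin is home: the bend at (455,167) is about 10 mm in front of the block, and the throat is past the pin at (541,170). Next is the roller.

Call:
carry_out(
  targets=[255, 8, -36, 0, 0, 255, 8, -36, 0, 0, 255, 7, -37, 0, 0, 255, 0, 0, 0, 0, 255, 0, 0, -40, 0, 255, 0, 0, -34, 0, 255, 0, 0, -10, 0, 255, 0, 0, 0, 0],
)

```text
t: 11.15
eef_pos: [0.4965, 0.0585, 0.0618]
tool_rot: [-0.002, 0.73, 0.683, -0.002]
contact_force: [-0.2, 0.5, -0.6]
gripper_width: 0.003
grasp_force: 0.0
```

Run:
```python
from h import *
a=np.load('axis.npy');o=bot.get_obs();d=(o['eef_pos'][:2]-a[:2])*1000;C,S=np.cos(a[2]),np.sin(a[2])
print(o['eef_pos'],C*d[0]+S*d[1],-S*d[0]+C*d[1])
W=pickle.load(open('pics/w3.pkl','rb'))
q=ray(W,(np.array((455,167))+.5)/1.25-.5,.052);d=(q-a[:2])*1000;print('bend',C*d[0]+S*d[1],-S*d[0]+C*d[1])
```

```text
[0.49648292 0.05846992 0.06181843] -50.32838952564653 -38.33837483752755
bend -44.60266412692832 118.00300071216915
```

Call:
carry_out(
  targets=[255, 0, -5, 0, 0, 255, 0, -5, 0, 0, 255, 0, -3, 0, 0, 255, 0, -2, 0, 0, 255, 0, -2, 0, 0, 255, 0, 0, 0, 0],
)

```text
t: 11.75
eef_pos: [0.4983, 0.0398, 0.0639]
tool_rot: [0.0, 0.731, 0.682, 0.0]
contact_force: [-0.2, -0.3, 0.4]
gripper_width: -0.001
grasp_force: 0.0
```

Call:
carry_out(
  targets=[255, 0, -2, 0, 0, 255, 0, -2, 0, 0, 255, 0, 0, 0, 0],
)

```text
t: 12.05
eef_pos: [0.4984, 0.0369, 0.0639]
tool_rot: [-0.0, 0.731, 0.682, 0.001]
contact_force: [-0.5, 1.7, 1.7]
gripper_width: -0.003
grasp_force: 1.2
```

Call:
carry_out(
  targets=[255, -0.2, -3, 0, 0, 255, -0.2, -3, 0, 0, 255, -0.2, -3, 0, 0, 255, 0, 0, 0, 0],
)

```text
t: 12.45
eef_pos: [0.4987, 0.0294, 0.0645]
tool_rot: [-0.0, 0.731, 0.683, 0.002]
contact_force: [-0.5, 6.6, 4.4]
gripper_width: -0.001
grasp_force: 3.1
```

Call:
carry_out(
  targets=[255, -0.2, -3, 0, 0, 255, -0.2, -2, 0, 0, 255, 0, 0, 0, 0],
)

```text
t: 12.75
eef_pos: [0.497, 0.0217, 0.0636]
tool_rot: [0.0, 0.731, 0.682, -0.0]
contact_force: [0.4, 0.7, 0.2]
gripper_width: 0.002
grasp_force: 0.0
```

Call:
carry_out(
  targets=[255, -0.2, -2, 0, 0, 255, 0, -1, 0, 0, 255, 0, 0, 0, 0],
)

```text
t: 13.05
eef_pos: [0.4967, 0.0185, 0.0634]
tool_rot: [-0.0, 0.731, 0.682, -0.0]
contact_force: [0.2, -0.2, 0.1]
gripper_width: -0.001
grasp_force: 0.0
```

Call:
carry_out(
  targets=[255, 0, 20, 0, 0, 255, 0, 10, 20, 0, 255, -5, 30, 50, 0, 255, -5, 40, 50, 0, 255, -5, 40, 10, 0, 255, 0, 0, 0, 0, 255, 0, 0, 0, 0],
)

```text
t: 13.75
eef_pos: [0.4836, 0.1466, 0.1754]
tool_rot: [0.0, 0.73, 0.683, 0.0]
contact_force: [-0.5, -0.7, -0.7]
gripper_width: 0.002
grasp_force: 0.0
```

Run:
```python
from h import *
o=bot.get_obs();print(o['eef_pos'],o['contact_force'])
c=shot('side');f=c['frame'][172:272,260:390,::-1]
d=pickle.load(open('pics/top.pkl','rb'))
cv2.imwrite('pics/side2.png',cv2.resize(np.clip(f*1.5,0,255).astype('uint8'),(780,600),interpolation=cv2.INTER_CUBIC))
```

```text
[0.48355936 0.14661529 0.17544242] [-0.50550771 -0.71481511 -0.68591089]
```

View pics/side2.png

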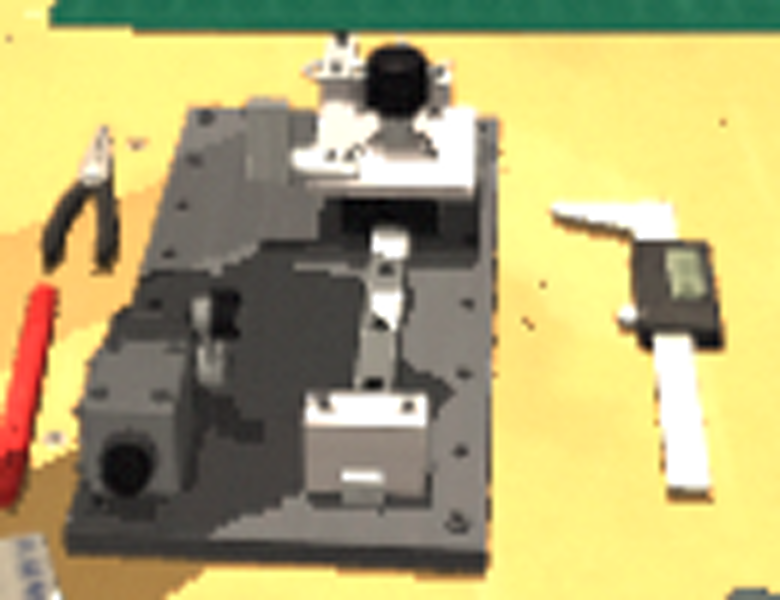

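The roller moved from (237,262) to (222,310), so I'll work out how far it swung.

Run:
```python
from h import *
s=pickle.load(open('pics/side.pkl','rb'));S=lambda p:(np.array(p)+.5)/6-.5+[260,172]
a=ray(s,S((237,262)),.07);b=ray(s,S((222,310)),.07);print(a,b,np.linalg.norm(a-b))
```

```text
[0.49408065 0.01708505] [ 0.49024221 -0.01520237] 0.032514780395037
```

The roller travelled 32.5 mm, which matches tripped at about 0.9 rad (33 mm). The robot is clear of everything, so I'm handing in.

```bash
python3 -c "
from station import bot
print(bot.hand_in())"
```

```text
the job is handed in; nothing more can be done
None
```

I parked the carriage hard against its stop, pushed the hairpin fully home over the lock pin (about 26 mm of travel), and swung the roller arm over until it stayed tripped at about 0.9 rad, short of its end stop; the job is handed in, and nothing round the plate was touched.

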